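Eject the slicer's grating insert and trap it

TASK

Change the insert of the vegetable slicer: with one fingertip press the release button at the slicer's side, and with the other finger stop the grating insert as its spring shoots it out, before it slides away along the runway. Then give way with that finger until the spring has pushed the insert out as far as it can, and take your fingers away, leaving the insert lying loose on the runway. Do not lift the insert, and leave the cup, tub, plate and spoon alone.

Things in the scene. Friction and masses are not known exactly. Their poses are not given: they have to be found in the camera images.
- slicer: Flat vegetable slicer, white and grey plastic, 340 mm long (local x), 130 wide (y), standing level and firm on its clear catch box. Origin on the table under the middle of the insert's seat; z up; +x is the way the insert comes out. Behind x = -30 mm a ribbed deck at z = 85 mm hides the spring pusher. The grey button pod sticks out at +y: x 40 to 96, y 54 to 80, top at z = 75 mm.
- runway_end (a point): Middle of the open end of the slicer's flat runway, at (170, 0, 75 mm) in the slicer's frame. The runway is level with the insert's underside, runs from x = 30 to 170 mm between two guide rails 4 mm high (y = +-46 to +-52 mm), and has no stop at its end.
- insert: Loose grating insert: grey frame 60 (local x) x 72 (y) x 10 mm thick with a toothed steel sheet, 70 to 120 g; lugs make it 90 mm wide at its leading (+x) end. Origin at the centre of its underside, axes as the slicer's. Seated, it lies at (0, 0, 75 mm) in the slicer's frame, leading edge at x = 30 mm, held against a spring by two steel catches before its lugs.
- pusher_face (a point): Middle of the face of the spring pusher, 66 mm wide, that bears on the insert's rear edge. Once the catches are down it drives the insert along +x for exactly 60 mm, then stops (4.5 N at first, 3 N after 25 mm, 1 N at the end; the first 25 mm in under 0.1 s). Let go early, the insert flies off the runway's end; stopped by a finger 15 to 50 mm out and let on slowly, it stays where the spring stops, 60 mm out.
- release (a joint): Travel of the release button in m: 0 = up, 0.0065 = fully down. It moves straight down and springs back by itself (2 to 4.5 N, plus a few N of friction at the catches). The catches stand 4.5 mm above the runway, sink with it and free the insert at about 0.004 to 0.0055. It may come up again once the insert is out by 15 mm.
- button_top (a point): Centre of the release button's top face: a grey ribbed rectangle, 30 mm (slicer x) by 19 mm (slicer y), in the pod beside the runway, at (68, 66, 83 mm) in the slicer's frame when up: 8 mm above the runway, and 1.5 mm above it when fully down.
- cup: Glass cup, 72 mm across, 95 mm tall, standing beyond the runway's end; origin at the centre of its underside. Not to be touched.
- tub: Closed rectangular food tub, 127 x 96 x 66 mm, beside the slicer on the side away from the button; origin at the centre of its underside. Not to be touched.
- plate: Green enamel plate, 210 mm across, 22 mm high, behind the slicer's infeed end; origin at the centre of its underside. Not to be touched.
- spoon: Wooden spoon, 260 mm long, lying on the table beside the slicer on the button's side; origin under its middle. Not to be touched.
Mind the look-alikes: they are no part of the job. Several things have the shape of the insert; the one meant has the colours described above.

How it is judged:
By the outcome, as a careful person would: the job done as asked, in the order asked, and still so for the second after the job is handed in, with the robot touching nothing.
It also fails if it takes over 35 s, if anything falls off the work surface, if the arm or the gripper's body presses on something with over 40 N, if the wrist force passes 120 N, or if a joint passes its speed limit or range.

ROBOT

A 6-joint arm with a two-finger parallel gripper is mounted at the origin on the work surface. World frame = base frame: x ahead of the robot, y to its left, z up, the work surface at z = 0. Lengths are in mm, angles in rad, forces in N, time in s.
With the tool pointing down it reaches from about 350 to 975 mm from the base axis. Payload 7.1 kg.
Tool frame: the origin (TCP) lies on the mounting face of the last link; the fingertips stand 182 mm ahead of it and the grasp point (between the pads) lies 163 mm ahead of it (ctrl.finger_overhang is the distance from the TCP to the fingertips, in mm); z points along the fingers, y is the direction in which the jaws open and shut (so a half turn about z gives the same grasp; the last joint's range is limited). The gripper opens to 88 mm and grips with 3 to 60 N. Pads are 20 mm wide; open, the fingers measure 115 mm over their backs; the gripper's body (75 mm by 178 mm) begins 61 mm behind the grasp point.
Start: joints at [-1.179, 0.423, 1.63, -0, 1.089, -0.019], TCP at [249.605, -572.978, 404.675] pointing down, gripper open.
Joint ranges: [-3, 3], [-0.9, 2.11], [0.09, 2.58], [-1.31, 4.45], [0.11, 2.69], [-2.54, 2.54]. Speed limits (rad/s): [2.39, 2.39, 3.01, 3.14, 3.14, 3.14].

INTERFACE

Orientations are given as a rotation vector (axis times angle).
In Python, from workcell import ctrl, viewer, recognise gives the robot as it stands.
- The arm moves only by the shell command python3 -m handwheel 'ROWS'. ROWS is JSON, a list of rows, each an object of numbers: "gripper": the closure, from 0 (fully open) to 1 (shut); "tx", "ty", "tz": the shift along the tool's x, y, z in m; "rx", "ry", "rz": the turn, a rotation vector about the tool's x, y, z in degrees. In form: [{"gripper": .., "tx": .., "ty": .., "tz": .., "rx": .., "ry": .., "rz": ..}, ...]. A call has 1 to 8 rows; each row shifts and turns the commanded pose from where the row before left it, along the tool's axes as they then stand; what a row does not reach is not made up. A row lasts 1/8 s, in which the tool goes at most 62.5 mm and 10.7 degrees, less where a joint would pass 70% of its speed; a pose out of reach is approached as far as the arm can. A call with a gripper value outside its range is refused whole. The fingers move at their own pace and stop on an object; the grip force is fixed at half the most. Time passes only in rows, so rows that do not move let the fingers close. It gives the time, the measured TCP pose, the force and the opening at its end, in the units of the state.
- ctrl.get_obs(): the state, without advancing time (a new reading comes with each control period).
- viewer.get_image(name): name is "scene" or "top" or "wrist"; returns a dict with "image" (420x560x3 uint8, red, green, blue), "range_z" (420x560 float32, mm along the optical axis (not along the pixel's ray), 0 where there is no reading), "vfov" (degrees; the focal length in pixels is half the picture's height over the tangent of half this angle, whatever the lens; pixels are square), "cx", "cy" (the principal point, pixels), "extrinsics" (4x4, takes a point from world to camera coordinates); the wrist camera has in their place "T_tool_cam" (4x4, takes a point from camera to tool coordinates, whose origin is the TCP and whose axes are the flange's). Camera axes: x right, y up, looking along -z (the intrinsics and any distortion apply to the point x, -y, -z); pixel columns grow to the right and rows downward; lengths in mm; the calibration is good to about 2 mm. A picture is of the moment at which its call begins: read the wrist's pose just before it.
- ctrl.close_job(): hands the job in, once; it reports no verdict.
Trained networks look in a picture, given as the dict that the camera call returned (one of the last four; its "shot" number tells which), for a name from the list of things; names that differ only in an ending like _2 or _b are one class to them, and where a whole thing is asked for, a point or a joint stands for the part that bears it (a point fixed in the world has none). Each returns a list of dicts, best first, with "p" (0 to 1); they miss things now and then, are a little off and sometimes report something else, mostly with a low value. They report only what shows in the picture. A call takes as long as a camera call. They do not tell look-alikes from the thing itself.
- recognise(picture, name): "xy" ([column, row] as shares, 0 to 1, of the picture: columns of its width, rows of its height, amid what is visible of it).
The state is a dict: "t": time; "qpos": joint angles; "qvel": joint speeds; "joint_torque": joint torques, N m; "ee_pos": TCP position; "orientation": TCP orientation; "ft_force": force on the tool from outside, world axes, zero at the start; "moment": the same for the moment, N m; "width": finger opening in mm.
Only numpy, scipy, OpenCV 4.12 (cv2) and the standard library are available. Lean on these libraries where they do the work, as an engineer would, in place of code of your own. Each camera call takes 0.05 s, during which the arm holds its last target.

## Working session

There is one attempt and no reset: what is moved stays moved. The work goes in short steps, Python scripts to look and compute and a shell command to move; the robot and the scene stay as the last step left them, time stands still between calls to the robot, and variables do not carry over. Pictures are saved under pics/ and viewed, and the job is handed in when it is done.

```bash
ls; mkdir -p pics
cat > h.py <<'E'
import numpy as np,cv2
from workcell import ctrl,viewer,recognise
from scipy.spatial.transform import Rotation as R
def K(d):
    f=210/np.tan(np.radians(d['vfov'])/2); return f,d['cx'],d['cy']
def cam2world(d,o=None):
    if 'extrinsics' in d: return np.linalg.inv(np.array(d['extrinsics']))
    T=np.eye(4);T[:3,:3]=R.from_rotvec(o['orientation']).as_matrix();T[:3,3]=o['ee_pos']
    return T@np.array(d['T_tool_cam'])
def cloud(d,o=None):
    f,cx,cy=K(d);z=d['range_z'];v,u=np.mgrid[:z.shape[0],:z.shape[1]]
    P=np.stack([(u-cx)/f*z,-(v-cy)/f*z,-z,np.ones_like(z)],-1)
    return (P@cam2world(d,o).T)[...,:3]
def save(d,n): cv2.imwrite('pics/'+n,d['image'][...,::-1])
E
python3 - <<'E'
from h import *
o=ctrl.get_obs();print(o)
for n in ['scene','top','wrist']:
    d=viewer.get_image(n);save(d,n+'0.png');print(n,{k:v for k,v in d.items() if k not in('image','range_z')})
    C=cloud(d,o)
    for t in ['slicer','insert','release','cup','tub','plate','spoon']:
        for r in recognise(d,t)[:3]:
            u=int(r['xy'][0]*560);v=int(r['xy'][1]*420);print(t,round(r['p'],2),u,v,C[min(v,419),min(u,559)].round())
    np.savez(n+'0.npz',C=C,im=d['image'])
E
```

```text
pics
{'t': 0.0, 'qpos': array([-1.17900195e+00,  4.23844115e-01,  1.63069941e+00, -5.41025590e-06,
        1.08860414e+00, -1.89769772e-02]), 'qvel': array([ 0.00234217,  0.00112413,  0.00129037, -0.00027661, -0.00011795,
        0.00155765]), 'joint_torque': array([-2.39360110e-03, -5.44629693e+01, -2.73677033e+01,  6.43495610e-02,
        2.27836613e-02, -1.04114670e-04]), 'ee_pos': array([ 249.50067559, -572.72995667,  403.89574318]), 'orientation': array([-3.07406799e+00, -6.40403709e-01,  4.59862844e-04]), 'ft_force': array([-0.46233975, -0.46848276,  0.34091436]), 'moment': array([0.03133147, 0.0078798 , 0.02086764]), 'width': 87.5715053014109}
scene {'vfov': 52.18373141847651, 'cx': 277.4067307964779, 'cy': 214.96969599091634, 'extrinsics': array([[ 3.82347728e-01,  9.23991257e-01,  7.09734961e-03,
        -2.84148258e+02],
       [-4.94816044e-01,  1.98256057e-01,  8.46080149e-01,
         1.64177392e+02],
       [ 7.80363567e-01, -3.27008705e-01,  5.33008452e-01,
        -1.53803579e+03],
       [ 0.00000000e+00,  0.00000000e+00,  0.00000000e+00,
         1.00000000e+00]]), 
[... 880 characters left out ...]
 415 258 [ 414. -244.    8.]
insert 0.67 398 146 [ 714. -214.   10.]
release 0.36 318 204 [542.  12.  84.]
cup 0.71 451 189 [ 591. -340.   30.]
tub 0.86 349 266 [392. -63.  67.]
plate 0.9 199 229 [490. 315.   5.]
spoon 0.63 311 151 [702.  20.   4.]
wrist {'vfov': 69.46494363728482, 'cx': 279.7595041434166, 'cy': 214.59241758697544, 'T_tool_cam': array([[-8.08915626e-05,  9.59674000e-01,  2.81115292e-01,
         7.78229214e+01],
       [ 9.99999582e-01, -1.78545555e-04,  8.97272621e-04,
         5.08442231e-01],
       [ 9.11281091e-04,  2.81115247e-01, -9.59673584e-01,
         2.11026783e+01],
       [ 0.00000000e+00,  0.00000000e+00,  0.00000000e+00,
         1.00000000e+00]]), 'shot': 3}
```

View pics/top0.png

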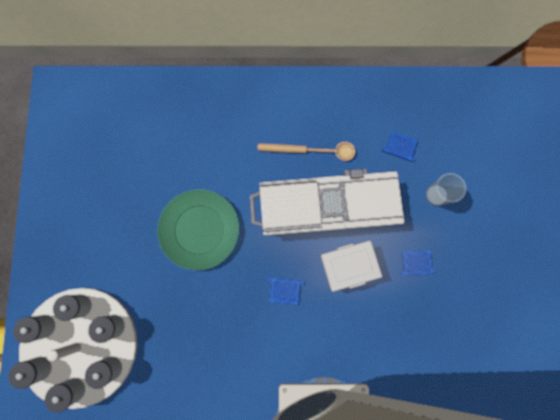

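View pics/scene0.png

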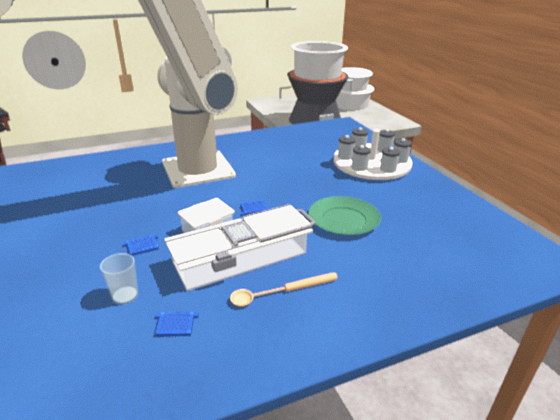

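The top view shows the grey insert seated at about (332,204), the button pod at (357,173) and the infeed handle at left (255,208). The slicer's +x therefore points along world -y. The three blue mats at (285,290), (417,262) and (400,146) are decoys. Next I'll fit the slicer's pose from depth.

Run:
```python
from h import *
for n in ['top','scene']:
    z=np.load(n+'0.npz');C=z['C'];im=z['im'].astype(int)
    m=(C[...,2]>66)&(C[...,2]<100)&(C[...,0]>440)&(C[...,0]<680)&(C[...,1]>-250)&(C[...,1]<180)&(C[...,0]<700)
    m=m&(C[...,0]+0*C[...,1]>455)
    k,l,s,c=cv2.connectedComponentsWithStats(m.astype(np.uint8));i=1+np.argmax(s[1:,4]);M=l==i
    P=C[M];r=cv2.minAreaRect(P[:,:2].astype(np.float32));print(n,s[i],r,np.percentile(P[:,2],[5,25,50,75,95]).round(1))
    print(cv2.boxPoints(r).round(0).tolist())
    if n=='top':
        x0,y0,w,h=s[i][:4];cv2.imwrite('pics/topcrop.png',cv2.resize(z['im'][y0-15:y0+h+15,x0-20:x0+w+20,::-1],None,fx=4,fy=4,interpolation=cv2.INTER_CUBIC));print(x0-20,y0-15)
```

```text
top [ 250  168  154   67 7534] ((554.7677001953125, -7.9440765380859375), (145.5510711669922, 371.1017761230469), 4.8342695236206055) [73.6 76.  79.7 85.5 87.9]
[[467.0, 171.0], [498.0, -199.0], [643.0, -187.0], [612.0, 183.0]]
230 153
scene [ 165  204  151   67 4900] ((550.33349609375, -8.566375732421875), (150.6146697998047, 371.18121337890625), 6.799193859100342) [73.1 76.4 78.7 86.  87.9]
[[454.0, 167.0], [498.0, -202.0], [647.0, -184.0], [603.0, 185.0]]
```

View pics/topcrop.png

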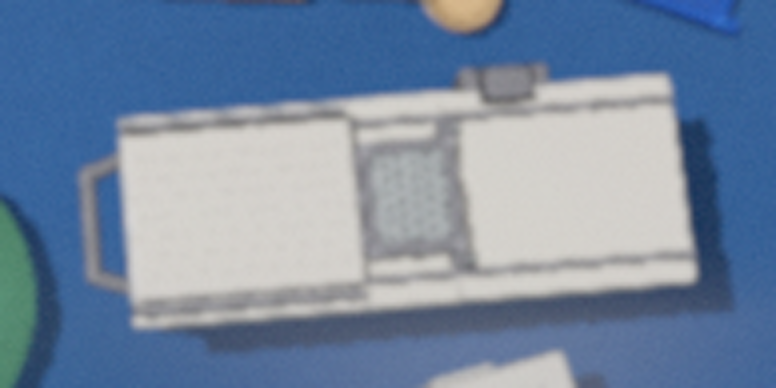

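```bash
cat >> h.py <<'E'
def ray(d,u,v,z,o=None):
    f,cx,cy=K(d);T=cam2world(d,o);q=T[:3,:3]@np.array([(u-cx)/f,-(v-cy)/f,-1]);p=T[:3,3];return p+q*(z-p[2])/q[2]
E
python3 - <<'E'
from h import *
d=viewer.get_image('top')
P={}
for n,a,b,z in [('re+',668,74,75),('re-',697,280,75),('in+',119,120,85),('in-',133,326,85),('btn',506,85,83),('ins',412,200,85),('le+',458,120,85),('le-',470,268,85)]:
    P[n]=ray(d,230+a/4,153+b/4,z);print(n,P[n].round(1))
for a,b in [('in+','re+'),('in-','re-'),('re-','re+'),('in-','in+')]:
    e=(P[b]-P[a])[:2];print(a,b,np.hypot(*e).round(1),np.degrees(np.arctan2(e[1],e[0])).round(2))
E
```

```text
re+ [ 626.  -188.1   75. ]
re- [ 496.2 -199.6   75. ]
in+ [593.9 153.9  85. ]
in- [466.9 144.5  85. ]
btn [616.7 -85.   83. ]
ins [544. -25.  85.]
le+ [594.  -54.4  85. ]
le- [502.2 -59.2  85. ]
in+ re+ 343.5 -84.63
in- re- 345.3 -85.13
re- re+ 130.3 5.06
in- in+ 127.3 4.27
```

Run:
```python
from h import *
o=ctrl.get_obs();print(o['t'],R.from_rotvec(o['orientation']).as_matrix().round(3))
c=lambda a:np.cos(np.radians(a))
for k in range(10):
    th=23.5+7.14*k;print(round(.0592*c(55.45-th),4),round(.0592*c(145.45-th),4))
```

```text
1.25 [[ 0.917  0.399 -0.   ]
 [ 0.399 -0.917 -0.   ]
 [-0.    -0.    -1.   ]]
0.0502 -0.0313
0.0537 -0.0248
0.0564 -0.018
0.0582 -0.0108
0.0591 -0.0035
0.0591 0.0039
0.0581 0.0112
0.0563 0.0183
0.0536 0.0252
0.05 0.0316
```

```bash
python3 -m handwheel '[{"gripper":0.4,"tx":0.050,"ty":-0.031,"tz":0,"rx":0,"ry":0,"rz":-7.14},{"gripper":0.4,"tx":0.054,"ty":-0.025,"tz":0,"rx":0,"ry":0,"rz":-7.14},{"gripper":0.4,"tx":0.056,"ty":-0.018,"tz":0,"rx":0,"ry":0,"rz":-7.14},{"gripper":0.4,"tx":0.058,"ty":-0.011,"tz":0,"rx":0,"ry":0,"rz":-7.14},{"gripper":0.4,"tx":0.059,"ty":-0.0035,"tz":0,"rx":0,"ry":0,"rz":-7.14},{"gripper":0.4,"tx":0.059,"ty":0.004,"tz":0,"rx":0,"ry":0,"rz":-7.14},{"gripper":0.4,"tx":0.058,"ty":0.011,"tz":0,"rx":0,"ry":0,"rz":-7.14},{"gripper":0.4,"tx":0.056,"ty":0.018,"tz":0,"rx":0,"ry":0,"rz":-7.14}]'
python3 -m handwheel '[{"gripper":0.4,"tx":0.0535,"ty":0.025,"tz":0.02,"rx":0,"ry":0,"rz":-7.14},{"gripper":0.4,"tx":0.050,"ty":0.0316,"tz":0.02,"rx":0,"ry":0,"rz":-7.14},{"gripper":0.4,"tx":0,"ty":0,"tz":0,"rx":0,"ry":0,"rz":0}]'
python3 - <<'E'
from h import *
o=ctrl.get_obs();d=viewer.get_image('wrist');save(d,'w1.png');d2=d
print(o['t'],o['ee_pos'],o['width'],R.from_rotvec(o['orientation']).as_matrix().round(3).tolist(),o['ft_force'])
C=cloud(d,o);np.savez('w1.npz',C=C,im=d['image'])
cv2.imwrite('pics/w1b.png',cv2.resize(d['image'][...,::-1],(800,600),interpolation=cv2.INTER_CUBIC))
E
```

```text
t: 2.25
ee_pos: [517.7, -181.8, 404.9]
orientation: [2.39, 2.038, 0.0]
ft_force: [0.1, 0.5, 0.5]
width: 52.5
t: 2.62
ee_pos: [584.9, -82.8, 363.1]
orientation: [-2.116, -2.32, 0.001]
ft_force: [-0.6, 0.1, 0.7]
width: 52.8
2.625 [584.85811358 -82.84903875 363.09034256] 52.760421551150756 [[-0.092, 0.996, -0.002], [0.996, 0.092, 0.001], [0.001, -0.002, -1.0]] [-0.55336399  0.13119475  0.67513447]
```

View pics/w1b.png

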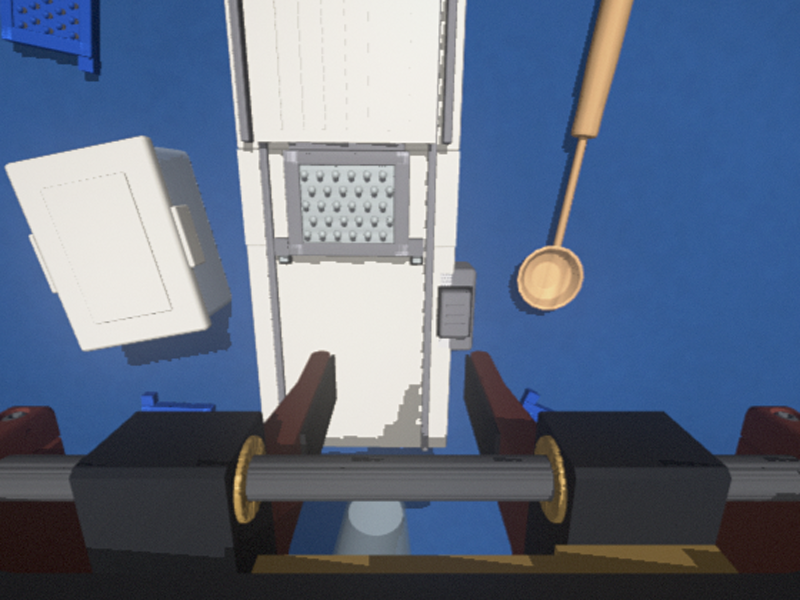

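The wrist view shows the grey insert between the rails, its leading edge at row ~255 of the enlarged picture. The two catches are at (285,260) and (417,260), the button at (455,312), and both fingers are in the foreground.

Run:
```python
from h import *
o=ctrl.get_obs();d=viewer.get_image('wrist')
s=.7
pts={'btn':(455,311,83,(68,66)),'RL':(281,250,85,(30,-45)),'RR':(422,249,85,(30,45)),'rear-L':(288,151,85,(-30,-36)),'rear-R':(409,151,85,(-30,36)),'reL':(262,446,75,(170,-65)),'reR':(447,446,75,(170,65)),'b1':(438,285,83,(53,56.5)),'b2':(472,285,83,(53,75.5)),'b3':(438,338,83,(83,56.5)),'b4':(470,338,83,(83,75.5))}
A=[];B=[]
for n,(u,v,z,l) in pts.items():
    w=ray(d,u*s,v*s,z,o);A.append(l);B.append(w[:2]);
A=np.array(A,float);B=np.array(B)
i=[0,1,2,3,4,7,8,9,10]
def fit(i):
    a=A[i];b=B[i];ca=a.mean(0);cb=b.mean(0)
    H=(a-ca).T@(b-cb);U,S,V=np.linalg.svd(H);Rm=V.T@np.diag([1,np.linalg.det(V.T@U.T)])@U.T
    t=cb-Rm@ca;return Rm,t
for I in (i,list(range(11))):
    Rm,t=fit(I);print('yaw',np.degrees(np.arctan2(Rm[1,0],Rm[0,0])),t);res=(B-t)@Rm-A
    for n,r in zip(pts,res):print(n,r.round(1))
C=cloud(d,o)
tcp=(o['ee_pos'][:2]-t)@Rm;print('tcp in slicer',tcp, o['ee_pos'],'gripper yaw of tool y',np.degrees(np.arctan2(*R.from_rotvec(o['orientation']).as_matrix()[[1,0],1])))
for n in pts:
    u,v=pts[n][:2];print(n,C[int(v*s),int(u*s),2].round(1),end=' ')
# finger geometry in tool frame
T=np.array(d['T_tool_cam']);f,cx,cy=K(d);z=d['range_z'];v,u=np.mgrid[:420,:560]
P=np.stack([(u-cx)/f*z,-(v-cy)/f*z,-z,np.ones_like(z)],-1)@T.T
for z0 in range(100,184,10):
    m=(P[...,2]>z0)&(P[...,2]<z0+10)&(abs(P[...,0])<30)&(z>0)
    for sg in (1,-1):
        q=P[m&(sg*P[...,1]>0)]
        if len(q):print(z0,sg,len(q),q[:,:2].min(0).round(1),q[:,:2].max(0).round(1))
```

```text
yaw -85.40684115395308 [548.6779306  -21.66138872]
btn [-1.1 -0.7]
RL [-0.9  4.3]
RR [-2.2 -1.4]
rear-L [3.3 3. ]
rear-R [ 2.7 -1. ]
reL [ 1.  -1.5]
reR [-0.3  0.1]
b1 [-2.7 -2.5]
b2 [-2.9 -0.5]
b3 [ 2.  -1.3]
b4 [1.8 0.1]
yaw -85.4492643436944 [548.59883497 -21.70653175]
btn [-1.2 -0.6]
RL [-0.9  4.4]
RR [-2.3 -1.3]
rear-L [3.3 3.1]
rear-R [ 2.6 -1. ]
reL [ 1.  -1.3]
reR [-0.4  0.3]
b1 [-2.8 -2.3]
b2 [-3.  -0.4]
b3 [ 1.9 -1.1]
b4 [1.7 0.3]
tcp in slicer [65.36970947 30.40705014] [584.09657887 -84.45760977 363.79447279] gripper yaw of tool y 5.098291396642852
btn 82.7 RL 81.2 RR 81.7 rear-L 83.7 rear-R 83.1 reL 269.1 reR -1.4 b1 73.9 b2 72.8 b3 73.0 b4 72.3 100 1 692 [-12.5  28. ] [30.  75.6]
100 -1 801 [-12. -74.] [ 30.  -26.8]
110 1 310 [-12.4  27.9] [12.  35.5]
110 -1 314 [-12.6 -34.5] [ 12.1 -26.9]
120 1 525 [-11.7  26.6] [12.  39.2]
120 -1 518 [-11.9 -38. ] [ 12.5 -25.5]
130 1 488 [-5.6 26.6] [12.2 39.2]
130 -1 496 [ -5.9 -38. ] [ 11.9 -25.5]
140 1 422 [-10.3  26.6] [12.1 37.8]
140 -1 419 [-10.2 -36.5] [ 12.  -25.5]
150 1 318 [-10.4  26.6] [11.9 36.5]
150 -1 319 [-10.3 -35.4] [ 11.9 -25.6]
160 1 273 [-10.1  26.6] [11.9 35.7]
160 -1 270 [-10.4 -34.5] [ 11.9 -25.7]
170 1 226 [-9.9 26.6] [11.8 35.7]
170 -1 227 [ -9.9 -34.8] [ 11.9 -25.6]
180 1 54 [-9.7 26.7] [11.6 35.4]
180 -1 51 [ -9.7 -34.2] [ 11.5 -25.7]
```

```bash
python3 -m handwheel '[{"gripper":0.335,"ty":0.002,"tz":0.030},{"gripper":0.335,"tz":0.03},{"gripper":0.335,"tz":0.028},{"gripper":0.335},{"gripper":0.335}]'
python3 - <<'E'
from h import *
o=ctrl.get_obs();d=viewer.get_image('wrist')
print(o['t'],o['ee_pos'],o['width'],o['ft_force'])
C=cloud(d,o);np.savez('w2.npz',C=C,im=d['image'],z=d['range_z'])
cv2.imwrite('pics/w2b.png',cv2.resize(d['image'][...,::-1],(800,600),interpolation=cv2.INTER_CUBIC))
d=viewer.get_image('scene');cv2.imwrite('pics/s2.png',cv2.resize(d['image'][190:290,150:330,::-1],(800,444),interpolation=cv2.INTER_CUBIC))
E
```

```text
2.725 [583.63430696 -85.66002628 364.36536056] 52.81111949261759 [-0.52004565 -0.66087733  0.07236615]$[0]: bad value
```

View pics/w2b.png

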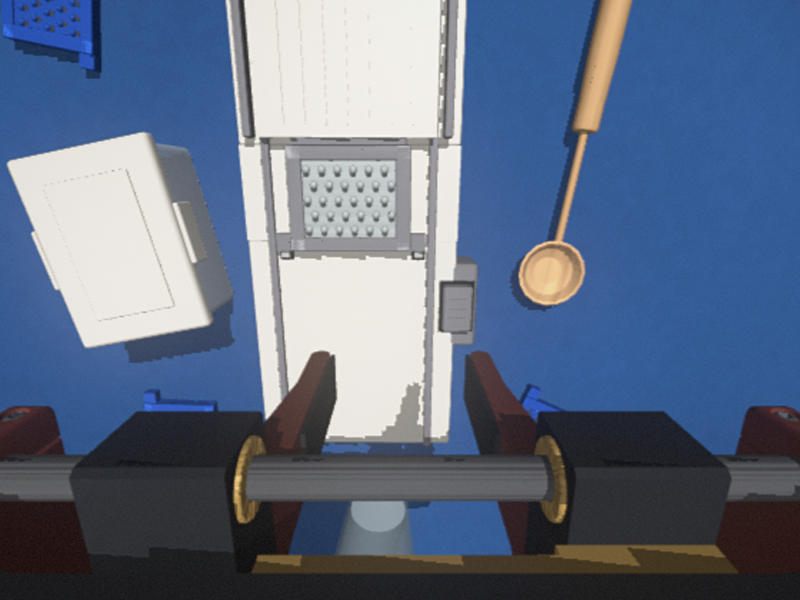

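View pics/s2.png

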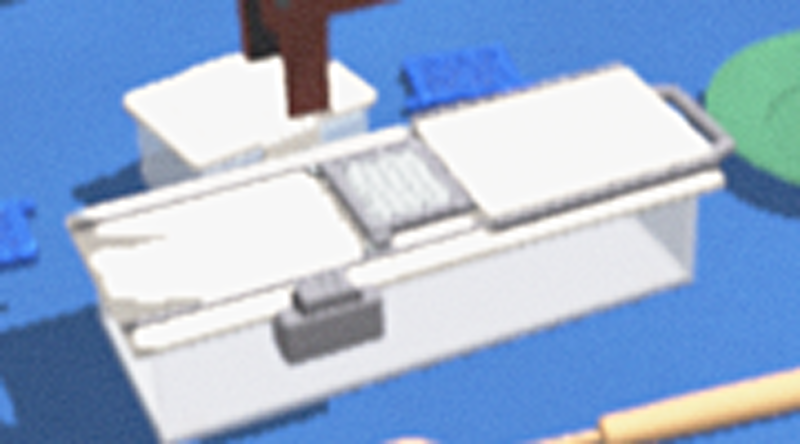

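The move was refused because each row needs every key, so nothing moved. Retyping it with all keys.

```bash
python3 -m handwheel '[{"gripper":0.335,"tx":0.002,"ty":0.002,"tz":0.030,"rx":0,"ry":0,"rz":0},{"gripper":0.335,"tx":0,"ty":0,"tz":0.030,"rx":0,"ry":0,"rz":0},{"gripper":0.335,"tx":0,"ty":0,"tz":0.028,"rx":0,"ry":0,"rz":0},{"gripper":0.335,"tx":0,"ty":0,"tz":0,"rx":0,"ry":0,"rz":0},{"gripper":0.335,"tx":0,"ty":0,"tz":0,"rx":0,"ry":0,"rz":0}]'
python3 - <<'E'
from h import *
o=ctrl.get_obs();d=viewer.get_image('wrist')
print(o['t'],o['ee_pos'],o['width'],o['ft_force'])
C=cloud(d,o);np.savez('w3.npz',C=C,im=d['image'],z=d['range_z'])
cv2.imwrite('pics/w3b.png',cv2.resize(d['image'][...,::-1],(800,600),interpolation=cv2.INTER_CUBIC))
d=viewer.get_image('scene');cv2.imwrite('pics/s3.png',cv2.resize(d['image'][190:290,150:330,::-1],(800,444),interpolation=cv2.INTER_CUBIC))
E
```

```text
t: 3.45
ee_pos: [585.7, -84.9, 278.0]
orientation: [2.125, 2.312, 0.001]
ft_force: [0.7, 0.6, 0.7]
width: 58.3
3.45 [585.66511562 -84.86414895 277.98896372] 58.31988003663158 [0.72036034 0.64810311 0.69368524]
```

View pics/w3b.png

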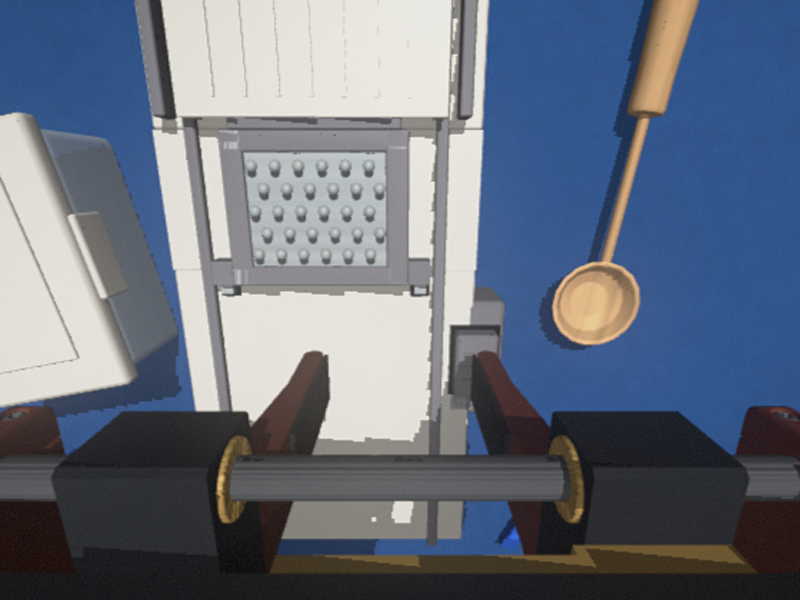

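View pics/s3.png

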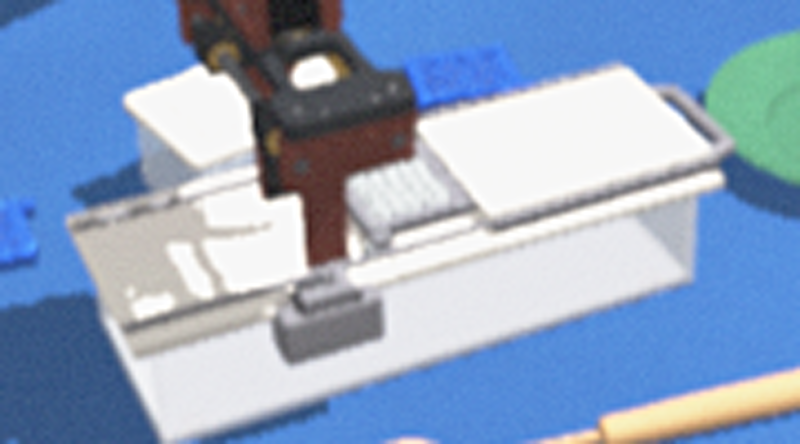

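Run:
```python
from h import *
o=ctrl.get_obs();d=viewer.get_image('wrist')
T=np.array(d['T_tool_cam']);f,cx,cy=K(d);z=d['range_z'];v,u=np.mgrid[:420,:560]
P=np.stack([(u-cx)/f*z,-(v-cy)/f*z,-z,np.ones_like(z)],-1)@T.T
W=cloud(d,o)
print(o['ee_pos'],o['t'])
for n,(a,b) in {'btn far-left corner':(455,328),'btn left':(455,360),'btn mid':(468,345),'btn rear':(468,329),'insL':(290,279),'insR':(370,279),'run':(370,320)}.items():
    a=int(a*.7);b=int(b*.7);print(n,P[b,a,:3].round(1),W[b,a].round(1))
zb=o['ee_pos'][2]
def rt(u,v,z):
    q=T[:3,:3]@np.array([(u*.7-cx)/f,-(v*.7-cy)/f,-1]);p=T[:3,3];return (p+q*(zb-z-p[2])/q[2]).round(1)
for a,b,h in [(455,327,83),(499,327,83),(453,391,83),(215,283,85),(430,283,85),(220,130,85),(408,130,85)]:print(a,b,rt(a,b,h))
for sg in (1,-1):
    m=(P[...,2]>160)&(P[...,2]<184)&(abs(P[...,0])<16)&(sg*P[...,1]>22)&(sg*P[...,1]<45)
    q=P[m];print(sg,q[:,:3].min(0).round(1),q[:,:3].max(0).round(1),np.percentile(q[:,1],[2,98]).round(1))
```

```text
[585.91378231 -84.46783337 278.31035524] 3.55
btn far-left corner [ 13.8  25.1 204.3] [610.3 -68.6  74. ]
btn left [77.   0.6 21.1] [580.   -7.7 257.2]
btn mid [  9.1  29.7 195.5] [615.3 -73.   82.9]
btn rear [ 13.3  30.8 204. ] [616.  -68.7  74.4]
insL [ 38.4 -44.1 194. ] [539.2 -50.1  84.2]
insR [ 38.3 -11.5 194.4] [571.7 -47.4  83.8]
run [ 16.9 -12.6 205.1] [572.4 -68.8  73.1]
455 327 [ 17.   24.2 195.3]
499 327 [ 17.   42.9 195.3]
453 391 [-13.1  24.4 195.3]
215 283 [ 36.7 -74.7 193.3]
430 283 [ 36.7  13.  193.3]
220 130 [ 94.8 -65.9 193.3]
408 130 [ 94.8   3.8 193.3]
1 [-10.6  29.4 160. ] [ 11.8  38.7 183.8] [29.5 38.2]
-1 [-10.7 -37.7 160. ] [ 11.8 -28.4 183.2] [-37.2 -28.5]
```

In tool coordinates, finger A (y 29–38, x ±11) lies inside the button (y 24–43, x -13 to 17). Finger B is centred on the insert, about 25 mm ahead of it. Pressing in stages.

```bash
python3 -m handwheel '[{"gripper":0.335,"tx":0,"ty":0,"tz":0.006,"rx":0,"ry":0,"rz":0},{"gripper":0.335,"tx":0,"ty":0,"tz":0.005,"rx":0,"ry":0,"rz":0},{"gripper":0.335,"tx":0,"ty":0,"tz":0.002,"rx":0,"ry":0,"rz":0},{"gripper":0.335,"tx":0,"ty":0,"tz":0.0,"rx":0,"ry":0,"rz":0}]'
python3 -m handwheel '[{"gripper":0.335,"tx":0,"ty":0,"tz":0.002,"rx":0,"ry":0,"rz":0},{"gripper":0.335,"tx":0,"ty":0,"tz":0,"rx":0,"ry":0,"rz":0}]'
```

```text
t: 4.1
ee_pos: [585.5, -83.8, 263.6]
orientation: [-2.124, -2.315, 0.0]
ft_force: [-0.3, 0.1, 2.7]
width: 58.2
t: 4.35
ee_pos: [585.5, -83.9, 261.7]
orientation: [2.124, 2.315, 0.0]
ft_force: [0.0, 0.8, 4.9]
width: 58.6
```

```bash
python3 -m handwheel '[{"gripper":0.335,"tx":0,"ty":0,"tz":0.002,"rx":0,"ry":0,"rz":0},{"gripper":0.335,"tx":0,"ty":0,"tz":0,"rx":0,"ry":0,"rz":0}]'
python3 -m handwheel '[{"gripper":0.335,"tx":0,"ty":0,"tz":0.0015,"rx":0,"ry":0,"rz":0},{"gripper":0.335,"tx":0,"ty":0,"tz":0,"rx":0,"ry":0,"rz":0}]'
python3 - <<'E'
from h import *
o=ctrl.get_obs();d=viewer.get_image('wrist');print(o['t'],o['ee_pos'],o['ft_force'])
cv2.imwrite('pics/w4b.png',cv2.resize(d['image'][...,::-1],(800,600),interpolation=cv2.INTER_CUBIC))
E
```

```text
t: 4.6
ee_pos: [585.6, -84.1, 259.7]
orientation: [2.123, 2.315, -0.0]
ft_force: [-0.8, -0.6, 2.9]
width: 58.6
t: 4.85
ee_pos: [585.6, -84.1, 258.7]
orientation: [2.123, 2.315, 0.0]
ft_force: [-2.3, -0.6, 9.1]
width: 58.3
4.85 [585.5915104  -84.06870379 258.71346756] [-2.26238754 -0.5794674   9.14525371]
```

View pics/w4b.png

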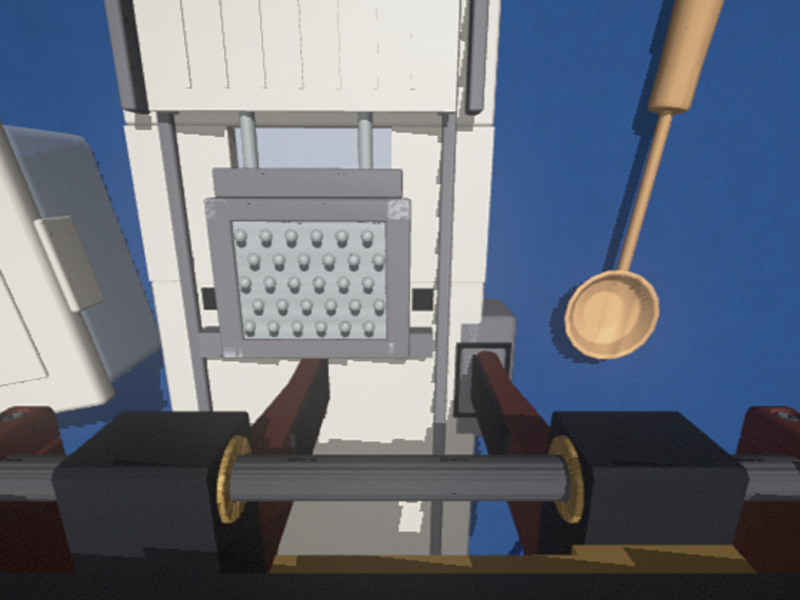

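Caught: the insert rests on finger B about 26 mm out with the pusher behind it, and the button is bottomed. Now giving way slowly along tool -x.

```bash
python3 -m handwheel '[{"gripper":0.335,"tx":0,"ty":0,"tz":-0.001,"rx":0,"ry":0,"rz":0},{"gripper":0.335,"tx":-0.001,"ty":0,"tz":0,"rx":0,"ry":0,"rz":0},{"gripper":0.335,"tx":-0.002,"ty":0,"tz":0,"rx":0,"ry":0,"rz":0},{"gripper":0.335,"tx":-0.002,"ty":0,"tz":0,"rx":0,"ry":0,"rz":0},{"gripper":0.335,"tx":-0.002,"ty":0,"tz":0,"rx":0,"ry":0,"rz":0},{"gripper":0.335,"tx":-0.002,"ty":0,"tz":0,"rx":0,"ry":0,"rz":0},{"gripper":0.335,"tx":-0.002,"ty":0,"tz":0,"rx":0,"ry":0,"rz":0},{"gripper":0.335,"tx":-0.002,"ty":0,"tz":0,"rx":0,"ry":0,"rz":0}]'
python3 -m handwheel '[{"gripper":0.335,"tx":-0.002,"ty":0,"tz":0,"rx":0,"ry":0,"rz":0},{"gripper":0.335,"tx":-0.002,"ty":0,"tz":0,"rx":0,"ry":0,"rz":0},{"gripper":0.335,"tx":-0.002,"ty":0,"tz":0,"rx":0,"ry":0,"rz":0},{"gripper":0.335,"tx":-0.002,"ty":0,"tz":0,"rx":0,"ry":0,"rz":0},{"gripper":0.335,"tx":-0.002,"ty":0,"tz":0,"rx":0,"ry":0,"rz":0},{"gripper":0.335,"tx":-0.001,"ty":0,"tz":0,"rx":0,"ry":0,"rz":0}]'
python3 - <<'E'
from h import *
o=ctrl.get_obs();d=viewer.get_image('wrist');print(o['t'],o['ee_pos'],o['ft_force'])
cv2.imwrite('pics/w5b.png',cv2.resize(d['image'][...,::-1],(800,600),interpolation=cv2.INTER_CUBIC))
E
```

```text
t: 5.9
ee_pos: [586.6, -96.9, 259.2]
orientation: [2.124, 2.315, 0.0]
ft_force: [1.4, 1.2, 3.5]
width: 58.3
t: 6.65
ee_pos: [587.5, -107.9, 259.2]
orientation: [-2.124, -2.315, -0.0]
ft_force: [0.8, 1.1, 3.7]
width: 58.0
6.65 [ 587.51992133 -107.91840178  259.15631959] [0.81504607 1.06472111 3.72356726]
```

View pics/w5b.png

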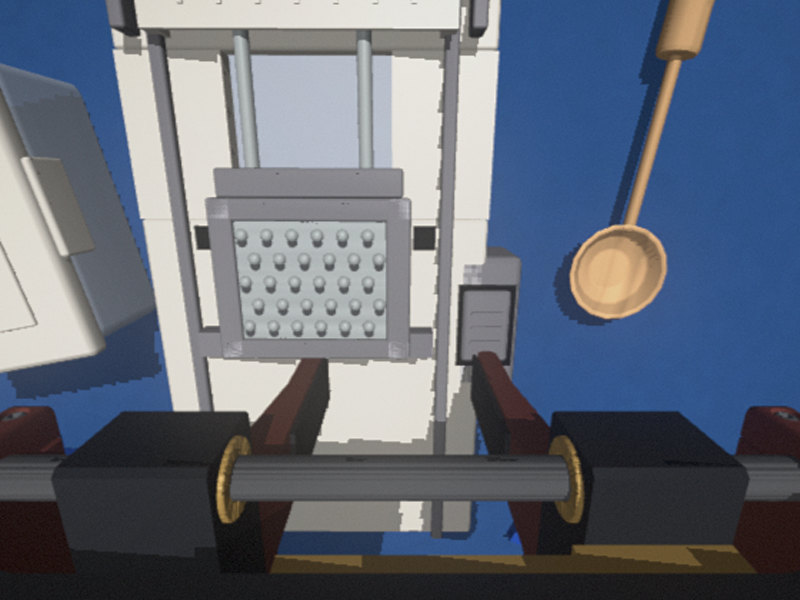

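The insert still bears on finger B with the pusher behind, about 50 mm out. Continuing.

```bash
python3 -m handwheel '[{"gripper":0.335,"tx":-0.001,"ty":0,"tz":0,"rx":0,"ry":0,"rz":0},{"gripper":0.335,"tx":-0.002,"ty":0,"tz":0,"rx":0,"ry":0,"rz":0},{"gripper":0.335,"tx":-0.002,"ty":0,"tz":0,"rx":0,"ry":0,"rz":0},{"gripper":0.335,"tx":-0.002,"ty":0,"tz":0,"rx":0,"ry":0,"rz":0},{"gripper":0.335,"tx":-0.002,"ty":0,"tz":0,"rx":0,"ry":0,"rz":0},{"gripper":0.335,"tx":-0.002,"ty":0,"tz":0,"rx":0,"ry":0,"rz":0},{"gripper":0.335,"tx":-0.002,"ty":0,"tz":0,"rx":0,"ry":0,"rz":0},{"gripper":0.335,"tx":-0.002,"ty":0,"tz":0,"rx":0,"ry":0,"rz":0}]'
python3 - <<'E'
from h import *
o=ctrl.get_obs();d=viewer.get_image('wrist');print(o['t'],o['ee_pos'],o['ft_force'])
cv2.imwrite('pics/w6b.png',cv2.resize(d['image'][...,::-1],(800,600),interpolation=cv2.INTER_CUBIC))
E
```

```text
t: 7.7
ee_pos: [588.7, -122.8, 259.1]
orientation: [-2.124, -2.315, 0.0]
ft_force: [-0.3, 0.8, -0.2]
width: 58.3
7.7 [ 588.72661393 -122.79304228  259.13096725] [-0.33365506  0.79163636 -0.20544537]
```

View pics/w6b.png

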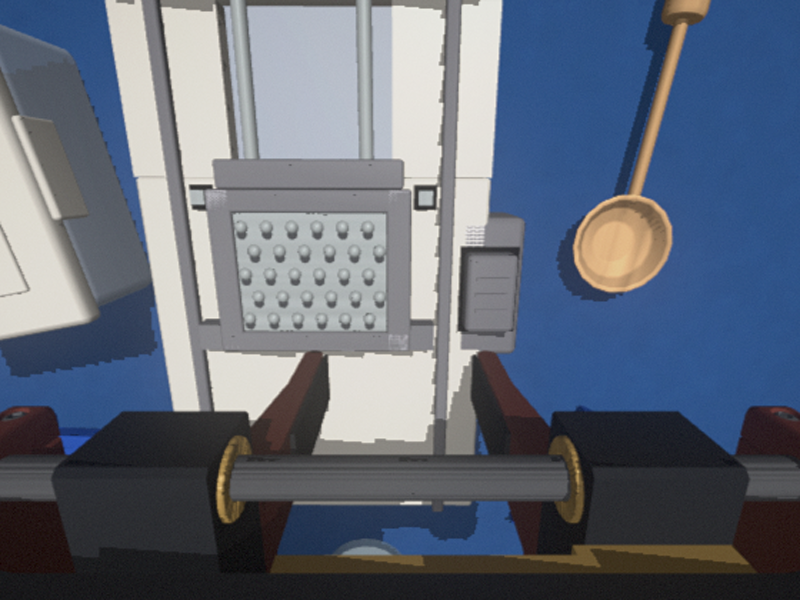

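The button is up again and the insert has started to fall behind the finger, so the spring seems to be at its stop. Backing off a bit further to confirm, then lifting.

```bash
python3 -m handwheel '[{"gripper":0.335,"tx":-0.002,"ty":0,"tz":0,"rx":0,"ry":0,"rz":0},{"gripper":0.335,"tx":-0.002,"ty":0,"tz":0,"rx":0,"ry":0,"rz":0},{"gripper":0.335,"tx":-0.002,"ty":0,"tz":0,"rx":0,"ry":0,"rz":0},{"gripper":0.335,"tx":0,"ty":0,"tz":0,"rx":0,"ry":0,"rz":0}]'
python3 - <<'E'
from h import *
o=ctrl.get_obs();d=viewer.get_image('wrist');print(o['t'],o['ee_pos'],o['ft_force'])
cv2.imwrite('pics/w7b.png',cv2.resize(d['image'][...,::-1],(800,600),interpolation=cv2.INTER_CUBIC))
E
```

```text
t: 8.25
ee_pos: [589.3, -128.9, 259.2]
orientation: [2.124, 2.315, 0.0]
ft_force: [0.0, 0.1, -0.1]
width: 58.4
8.25 [ 589.3304112  -128.88409766  259.20342187] [ 0.00396217  0.07710866 -0.05415567]
```

View pics/w7b.png

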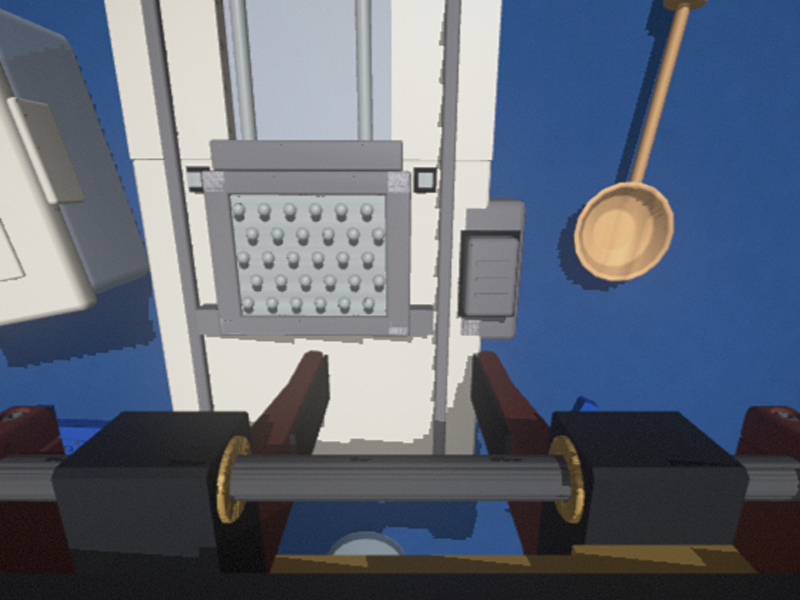

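The finger is clear of the insert by about 9 mm and the insert stays put against the stopped pusher. Lifting away.

```bash
python3 -m handwheel '[{"gripper":0.335,"tx":0,"ty":0,"tz":-0.010,"rx":0,"ry":0,"rz":0},{"gripper":0.335,"tx":0,"ty":0,"tz":-0.025,"rx":0,"ry":0,"rz":0},{"gripper":0.335,"tx":0,"ty":0,"tz":-0.040,"rx":0,"ry":0,"rz":0},{"gripper":0.335,"tx":0,"ty":0,"tz":-0.040,"rx":0,"ry":0,"rz":0},{"gripper":0.335,"tx":0,"ty":0,"tz":-0.030,"rx":0,"ry":0,"rz":0},{"gripper":0.335,"tx":0,"ty":0,"tz":0,"rx":0,"ry":0,"rz":0},{"gripper":0.335,"tx":0,"ty":0,"tz":0,"rx":0,"ry":0,"rz":0},{"gripper":0.335,"tx":0,"ty":0,"tz":0,"rx":0,"ry":0,"rz":0}]'
python3 - <<'E'
from h import *
o=ctrl.get_obs();d=viewer.get_image('wrist');print(o['t'],o['ee_pos'],o['ft_force'])
cv2.imwrite('pics/w8b.png',cv2.resize(d['image'][...,::-1],(800,600),interpolation=cv2.INTER_CUBIC))
d=viewer.get_image('scene');save(d,'s8.png')
E
```

```text
t: 9.3
ee_pos: [588.9, -128.6, 402.7]
orientation: [-2.122, -2.313, 0.002]
ft_force: [-0.3, -0.1, 0.3]
width: 58.7
9.3 [ 588.91253658 -128.62057309  402.71983968] [-0.25591164 -0.073681    0.34599297]
```

View pics/w8b.png

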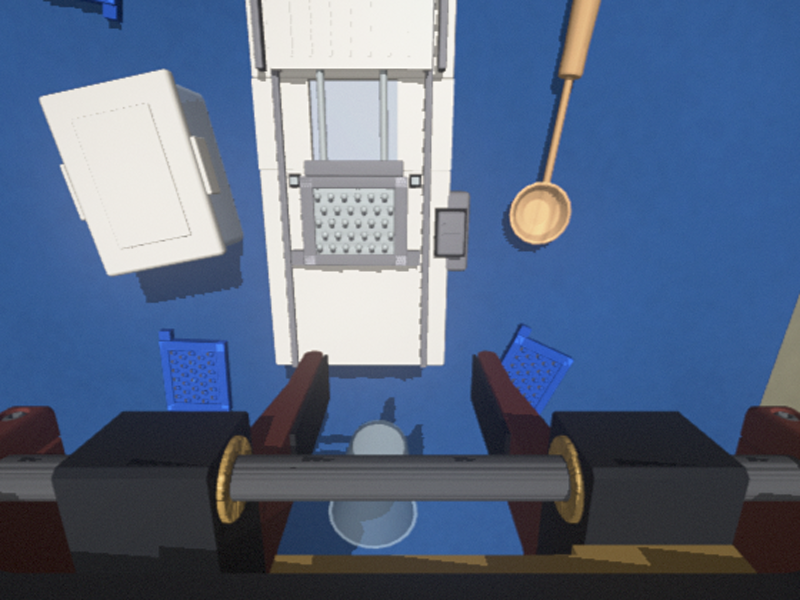

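View pics/s8.png

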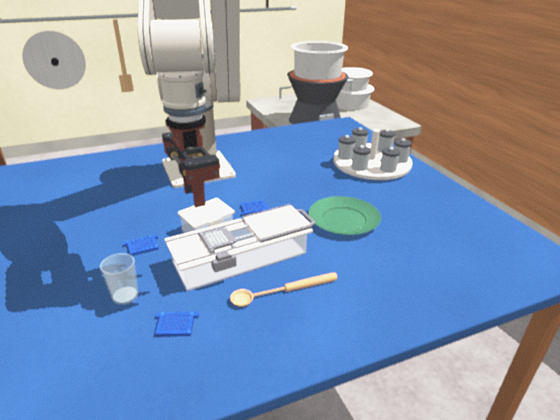

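The insert lies flat on the runway, leading edge at row ~265, with the pusher behind it. The button is up and nothing else has moved. One last numeric check of its position, then I'll hand in.

Run:
```python
from h import *
o=ctrl.get_obs();d=viewer.get_image('wrist')
s=.7
a=ray(d,360*s,266*s,85,o);b=ray(d,360*s,365*s,75,o);c=ray(d,357*s,180*s,85,o);e=ray(d,350*s,72*s,85,o)
x=np.array([.08,-.9968,0])
print('lead->end',(b-a)@x,'rear->end',(b-c)@x,'deck edge->rear',(c-e)@x)
print(ctrl.close_job())
```

```text
lead->end 79.14985161566018 rear->end 136.56765897599738 deck edge->rear 63.94961139299082
the job is handed in; nothing more can be done
None
```

The insert is released and lying loose on the runway at the end of the spring's travel. I handed the job in at about 9.4 s of the 35 s allowed; no verdict was reported.

- **Release and catch:** I pressed the button with one fingertip. The other finger stood about 25 mm ahead and stopped the insert as it shot out.
- **Giving way:** I backed off slowly until the spring reached its stop and the insert no longer followed. I moved the finger on to leave a gap of about 9 mm, then lifted straight up.
- **Insert position:** The last wrist picture puts the leading edge 79 mm from the runway end, against 80 mm expected for 60 mm of travel. The distance from the deck to the rear edge measured 64 mm against 60 mm expected. I read this as picking and calibration error of a few mm rather than a real shift.
- **Loose and flat:** The insert still had the pusher directly behind it, and it did not move while the finger backed off the last 6 mm.
- **Everything else:** The button was back up and the fingers read no force. The cup, tub, plate and spoon looked undisturbed in the pictures.
- **Forces and a refused command:** The highest reading at the end of any move was about 9 N, far below the limits. One early move command was refused because its rows were incomplete; nothing moved, and I retyped it.

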